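Set the portion ring of a dry-goods doser and confirm

TASK

On the counter's round bean doser, push the lever round its arc until its arm stands over the middle of the red tab, then press the green button on top all the way down to confirm and let go. Only push with the fingertips: do not pinch or force the lever, leave the red tab where it is, and do not disturb the loose weights, jar, tin and other things standing about.

Things in the scene. Friction and masses are not known exactly. Their poses are not given: they have to be found in the camera images.
- dial_axis (a point): Point on the doser's vertical axis, level with the dial's white face, 40 mm above the counter. The doser is fixed: white dial 236 mm across, clear bean cover 140 mm across with its top 96 mm above the counter, green button on that. At yaw 0 the point's x axis points away from the robot; the doser stands turned by up to 0.4 rad.
- ring (a joint): Angle of the aluminium portion ring with its lever (rad); 0 with the lever along the dial's -x, growing anticlockwise seen from above; stops at -1.4 and 1.4. It turns with a steady friction of about 0.3 N m (about 2 N at the post) and stays where it is left. At the start the lever stands 0.4 to 2.3 rad clockwise of the red tab.
- lever_post (a point): Middle of the lever's upright post to push on: black, 18 mm in diameter, 140 mm from the dial's axis, from 46 to 122 mm above the counter, with a yellow cap 20 mm across on its top. This point is 90 mm above the counter. The z axis is vertical.
- lever_arm (a point): Point on the top of the lever's dark steel radial arm (8 mm wide, running from the ring to the post, top 56 mm above the counter), 112 mm from the axis; it is the pointer that is set over the red tab.
- tab_mark (a point): Middle of the top of the red tab on the rim of the white dial, 112 mm from the axis, 43 mm above the counter; the tab is 20 mm wide along the arc and 26 mm long outwards, and the lever's arm passes 5 mm above it. It is stiff to move and is to be left alone.
- confirm_top (a point): Centre of the top of the green push button, 36 mm across, on the dial's axis, 118 mm above the counter; pressed straight down, travel 6 mm, springs back, about 5 N at full depth.
- confirm (a joint): How far the green button is pressed (m): 0 up, 0.006 fully down.
- weight_large: Chrome knobbed weight, 50 mm across, 85 mm tall, loose beside the doser; origin at the centre of its underside.
- weight_small: Small chrome knobbed weight, 30 mm across, 46 mm tall, loose in front of the doser; origin at the centre of its underside.
- spice_jar: Amber jar with an orange cap, 58 mm across, 85 mm tall, loose beside the doser; origin at the centre of its underside.
- tin: Grey-white tin with a green band, 66 mm across, 75 mm tall, loose beside the doser; origin at the centre of its underside.
- carton: Small cardboard carton, 60 x 80 x 50 mm tall, loose at the right; origin at the centre of its underside.
- scoop: Spoon lying on the counter at the left, about 25 mm high at most; origin at its underside.

How it is judged:
By the outcome, as a careful person would: the job done as asked, in the order asked, and still so for the second after the job is handed in, with the robot touching nothing.
It also fails if it takes over 64 s, if anything falls off the work surface, if the arm or the gripper's body presses on something with over 40 N, if the wrist force passes 120 N, or if a joint passes its speed limit or range.

ROBOT

A 7-joint arm with a two-finger parallel gripper is mounted at the origin on the work surface. World frame = base frame: x ahead of the robot, y to its left, z up, the work surface at z = 0. Lengths are in m, angles in rad, forces in N, time in s.
With the tool pointing down it reaches from about 0.425 to 0.925 m from the base axis. Payload 6.8 kg.
Tool frame: the origin (TCP) lies on the mounting face of the last link; the fingertips stand 173 mm ahead of it and the grasp point (between the pads) lies 155 mm ahead of it; y points along the fingers, x is the direction in which the jaws open and shut, and the axes are right-handed (so a half turn about y gives the same grasp; the last joint's range is limited). The gripper opens to 85 mm and grips with 20 to 120 N. Pads are 22 mm wide; open, the fingers measure 114 mm over their backs; the gripper's body (76 mm by 85 mm) begins 54 mm behind the grasp point. The pads swing forward as they close: fully open they stand 13 mm farther back than shut.
Start: joints at [-0.108, 0.477, 0.022, 1.555, -0.011, 1.109, -0.083], TCP at [0.675, 0, 0.405] pointing down, gripper open.
Joint ranges: [-2.96, 2.96], [-0.34, 2.1], [-1.41, 1.46], [0.24, 2.44], [-1.37, 4.51], [0.17, 1.92], [-2.96, 2.96]. Speed limits (rad/s): [2.39, 2.39, 3.14, 3.14, 3.14, 3.14, 3.14].

INTERFACE

Orientations are given as a rotation vector (axis times angle).
In Python, from bench import r gives the robot as it stands.
- The arm moves only by the tool step_arm, never from a script. Its arguments are lists of equal length, an entry for each row: "xyz": the shift along the tool's x, y, z scaled (see below), a list of three; "rotation": the turn, a rotation vector about the tool's x, y, z scaled (see below), a list of three. A call has 1 to 20 rows; each row is the pose to reach, as a shift and turn from the pose measured when the call began, along the tool's axes at that moment; what a row does not reach only later rows make up. The controller multiplies each number of a shift by 30 cm and each number of a turn by 90 degrees. A row lasts 1/8 s, in which the tool goes at most 62.5 mm and 10.7 degrees, less where a joint would pass 70% of its speed; a pose out of reach is approached as far as the arm can. A call with a number of a shift or a turn outside -1 to 1 is refused whole. A call with a gripper value outside its range is refused whole. "grip" is the closure, from 0 (fully open) to 1 (shut), set as the call begins (left out, the last holds). The fingers move at their own pace and stop on an object; "force" is the grip in N (left out, the last holds). Time passes only in rows, so rows that repeat a pose let the fingers close. It gives the time, the measured TCP pose, the force and the opening at its end, in the units of the state.
- r.get_obs(): the state, without advancing time (a new reading comes with each control period).
- r.grab_frame(name): name is "scene" or "side" or "wrist"; returns a dict with "pixels" (420x560x3 uint8, red, green, blue), "fx", "fy", "cx", "cy" (pixels), "position" and "attitude" of the camera in the world; the wrist camera has in their place "mount" (4x4, takes a point from camera to tool coordinates, whose origin is the TCP and whose axes are the tool frame's). Camera axes: x right, y down, z forward; pixel columns grow to the right and rows downward; lengths in m; the calibration is good to about 2 mm. A picture is of the moment at which its call begins: read the wrist's pose just before it. There is no depth.
- r.hand_in(): hands the job in, once; it reports no verdict.
The state is a dict: "clock": time; "joints": joint angles; "qvel": joint speeds; "tau": joint torques, N m; "tcp_pos": TCP position; "orientation": TCP orientation; "contact_force": force on the tool from outside, world axes, zero at the start; "moment": the same for the moment, N m; "grip_width": finger opening in m.
Only numpy, scipy, OpenCV 4.12 (cv2) and the standard library are available. Lean on these libraries where they do the work, as an engineer would, in place of code of your own. Each camera call takes 0.05 s, during which the arm holds its last target.

## Working session

There is one attempt and no reset: what is moved stays moved. The work goes in short steps, Python scripts to look and compute and a tool call to move; the robot and the scene stay as the last step left them, time stands still between calls to the robot, and variables do not carry over. Pictures are saved under pics/ and viewed, and the job is handed in when it is done.

Besides the shell and the picture viewer there is one more tool, called after "Request:" as name(argument=value, ...), one argument or row to a line, values as JSON. step_arm: Moves the arm, as the interface text tells. Its arguments: {"type":"object","properties":{"xyz":{"type":"array"},"rotation":{"type":"array"},"grip":{"type":"number"},"force":{"type":"number"}},"required":["xyz","rotation"]}

```bash
mkdir -p pics; ls; python3 - <<'E'
from bench import r
import cv2
o=r.get_obs(); print(o)
for n in ["scene","side","wrist"]:
    f=r.grab_frame(n); cv2.imwrite(f"pics/a_{n}.png",f["pixels"][:,:,::-1])
    print(n,{k:v for k,v in f.items() if k!="pixels"})
    import pickle; pickle.dump(f,open(f"a_{n}.pkl","wb"))
pickle.dump(o,open("a_obs.pkl","wb"))
E
```

```text
pics
{'clock': 0.0, 'joints': array([-0.10813405,  0.47778634,  0.02231783,  1.55646439, -0.01148176,
        1.10929627, -0.08307453]), 'qvel': array([-5.84263437e-05,  5.97278820e-04,  6.78411364e-04, -1.24673556e-03,
        1.18771258e-03, -8.33397461e-04,  8.35394520e-04]), 'tau': array([-5.45967814e-04, -5.96443820e+01,  1.60769675e+00, -2.81194621e+01,
        1.24063640e-02,  9.39900521e-03,  2.20753498e-05]), 'tcp_pos': array([6.74717648e-01, 4.03835904e-05, 4.03728771e-01]), 'orientation': array([-1.57093772e+00,  1.34484068e-03,  1.51542151e-03]), 'contact_force': array([-0.21397999, -0.86522661,  0.04033517]), 'moment': array([ 0.01974348,  0.02556038, -0.02398277]), 'grip_width': 0.08527124405019432}
scene {'fx': 431.5866034560504, 'fy': 431.5866034560504, 'cx': 279.58595582376836, 'cy': 212.95150925466407, 'position': array([0.98440064, 0.47567787, 0.85534834]), 'attitude': array([-1.00027995, -2.51367655,  0.95434111])}
side {'fx': 508.9382236378639, 'fy': 508.9382236378639, 'cx': 288.47935776887556, 'cy': 203.00146150199748, 'position': array([-0.16162086, -0.76007427,  1.02805964]), 'attitude': array([-2.18090093,  0.8513627 , -0.35187308])}
wrist {'fx': 362.9189932596658, 'fy': 362.9189932596658, 'cx': 280.0720595725705, 'cy': 209.05224903205965, 'mount': array([[ 9.99999400e-01,  9.22328080e-04, -5.91077806e-04,
         1.06041980e-03],
       [ 8.19593146e-04, -2.71903448e-01,  9.62324188e-01,
         2.91350721e-02],
       [ 7.26862528e-04, -9.62324095e-01, -2.71904041e-01,
         6.87706348e-02],
       [ 0.00000000e+00,  0.00000000e+00,  0.00000000e+00,
         1.00000000e+00]])}
```

View pictures.

View pics/a_scene.png

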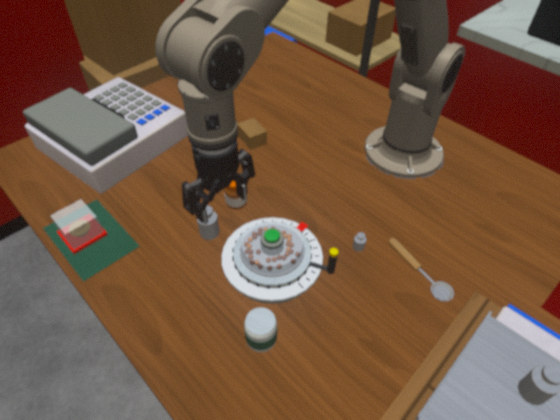

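View pics/a_side.png

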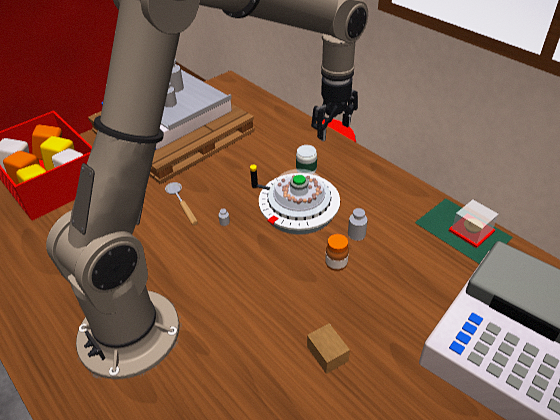

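View pics/a_wrist.png

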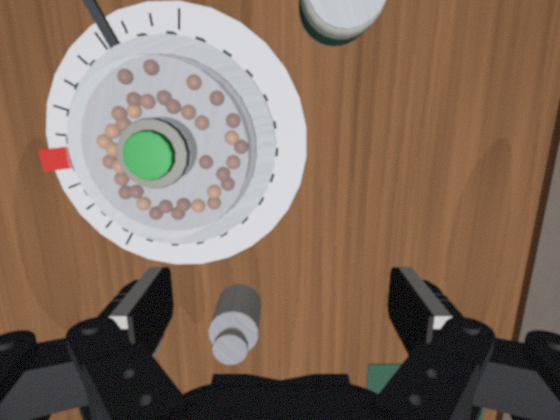

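```bash
cat > h.py <<'E'
import numpy as np, cv2
from scipy.spatial.transform import Rotation as R
def cam(f,o):
    if "mount" in f:
        T=np.eye(4);T[:3,:3]=R.from_rotvec(o["orientation"]).as_matrix();T[:3,3]=o["tcp_pos"]
        M=T@f["mount"]; return M[:3,:3],M[:3,3]
    return R.from_rotvec(f["attitude"]).as_matrix(),np.array(f["position"])
def onplane(f,o,uv,z):
    A,p=cam(f,o); d=A@np.array([(uv[0]-f["cx"])/f["fx"],(uv[1]-f["cy"])/f["fy"],1]); return p+d*(z-p[2])/d[2]
def proj(f,o,P):
    A,p=cam(f,o); c=A.T@(np.array(P)-p); return np.array([f["fx"]*c[0]/c[2]+f["cx"],f["fy"]*c[1]/c[2]+f["cy"]])
HS={"green":((50,150,90),(70,255,255)),"red":((0,180,140),(6,255,255)),"yellow":((26,180,130),(33,255,255)),"orange":((9,225,150),(20,255,255))}
def blobs(f,c,mn=12):
    h=cv2.cvtColor(f["pixels"],cv2.COLOR_RGB2HSV); m=cv2.inRange(h,*[np.array(x) for x in HS[c]])
    if c=="red": m|=cv2.inRange(h,np.array((174,180,140)),np.array((180,255,255)))
    n,_,s,ce=cv2.connectedComponentsWithStats(m)
    return [(ce[i].round(1),s[i][4],s[i][:4]) for i in range(1,n) if s[i][4]>=mn]
E
python3 - <<'E'
from h import *; import pickle
o=pickle.load(open("a_obs.pkl","rb"))
for n in ["scene","side","wrist"]:
    f=pickle.load(open(f"a_{n}.pkl","rb"))
    for c,z in (("green",.118),("red",.043),("yellow",.122),("orange",.085)):
        for b in blobs(f,c): print(n,c,b[0],b[1],b[2],onplane(f,o,b[0],z).round(4))
E
```

```text
scene green [271.6 235.1] 128 [265 230  14  11] [0.5835 0.038  0.118 ]
scene red [302.4 225.4] 47 [299 222   9   8] [0.4666 0.0229 0.043 ]
scene red [ 81.  241.2] 153 [ 58 231  48  21] [ 0.885  -0.3025  0.043 ]
scene yellow [333.4 251.2] 52 [330 248   8   8] [0.5201 0.1618 0.122 ]
scene orange [232.6 184. ] 24 [230 181   6   6] [ 0.5245 -0.1715  0.085 ]
side green [298.8 178.7] 78 [293 175  12   8] [0.5799 0.0365 0.118 ]
side red [ 49.8 125.5] 287 [  0 110  92  39] [0.209  0.9059 0.043 ]
side red [341.8 129.1] 282 [327 119  29  23] [0.9252 0.1931 0.043 ]
side red [ 30.9 173.8] 280 [  0 152  90  43] [0.0556 0.6875 0.043 ]
side red [ 78.9 165.6] 69 [ 71 157  17  17] [0.1828 0.6231 0.043 ]
side red [ 41.2 163.1] 31 [ 39 159   6  10] [0.1008 0.7181 0.043 ]
side red [ 70.  187.6] 111 [ 59 173  18  30] [0.1158 0.5412 0.043 ]
side red [ 76.3 179.4] 25 [ 74 175   5  10] [0.1467 0.5645 0.043 ]
side red [ 14.4 193.5] 16 [ 13 189   3  10] [-0.0169  0.6298  0.043 ]
side red [ 18.8 200.9] 18 [ 17 196   6  12] [-0.0197  0.5879  0.043 ]
side red [ 60.1 200.5] 21 [ 56 196   8  10] [0.0695 0.5063 0.043 ]
side red [272.3 219.2] 44 [268 216  10   8] [0.4686 0.0251 0.043 ]
side red [472.2 236.4] 138 [449 226  46  21] [ 0.8121 -0.3865  0.043 ]
side yellow [ 55.1 143.1] 246 [ 41 137  30  14] [0.1513 0.6676 0.122 ]
side yellow [ 30.7 171.5] 220 [ 18 165  27  16] [0.0419 0.5822 0.122 ]
side yellow [252.7 166.4] 20 [250 165   6   4] [0.5183 0.1634 0.122 ]
side orange [ 43.3 134.4] 419 [ 32 124  29  30] [0.1563 0.7994 0.085 ]
side orange [ 19.8 159.1] 357 [  3 151  34  18] [0.0495 0.7204 0.085 ]
side orange [ 46.2 168.8] 16 [ 40 166  14   7] [0.0894 0.6175 0.085 ]
side orange [337.5 241.2] 249 [328 234  20  16] [ 0.51   -0.1811  0.085 ]
```

```bash
python3 - <<'E'
from h import *; import pickle
o=pickle.load(open("a_obs.pkl","rb"))
f=pickle.load(open(f"a_wrist.pkl","rb"))
h=cv2.cvtColor(f["pixels"],cv2.COLOR_RGB2HSV); print(h[155,148],h[160,55],h[40,108],f["pixels"][155,148])
for c,lo,hi,z in (("green",(50,100,60),(75,255,255),.118),("red",(0,170,110),(8,255,255),.043),("red2",(172,170,110),(180,255,255),.043)):
    m=cv2.inRange(h,np.array(lo),np.array(hi)); n,_,s,ce=cv2.connectedComponentsWithStats(m)
    for i in range(1,n):
        if s[i][4]>60: print(c,ce[i],s[i],onplane(f,o,ce[i],z))
for P in ((.582,.037,.118),(.468,.024,.043),(.519,.1625,.122),(.582,.037,.04)): print(P,proj(f,o,P))
E
```

```text
[ 66 116 187] [  1 180 208] [105  31  81] [102 187 119]
green [148.3074518  154.51380928] [ 123  131   51   49 1919] [0.58211498 0.03610475 0.118     ]
red [ 52.49060543 158.71607516] [ 39 149  29  22 479] [0.46660732 0.02260897 0.043     ]
(0.582, 0.037, 0.118) [148.0200336  153.23932128]
(0.468, 0.024, 0.043) [ 53.75361351 157.19614157]
(0.519, 0.1625, 0.122) [ 20.33188883 -55.91375947]
(0.582, 0.037, 0.04) [178.20547737 142.6250387 ]
```

```bash
python3 - <<'E'
from h import *; import pickle
o=pickle.load(open("a_obs.pkl","rb"))
s=pickle.load(open("a_scene.pkl","rb"));d=pickle.load(open("a_side.pkl","rb"))
for n,a,b,z in (("small top",(361,236),(224,211),.046),("small base",(360,247),(224,222),.0),("tin top",(260,318),(306,150),.075),("large top",(207,212),(358,211),.085),("jar top",(233,184),(337.5,241),.085)):
    print(n,onplane(s,o,a,z).round(3),onplane(d,o,b,z).round(3))
for f,n,c,z in ((s,"scene",(320,240),4),(d,"side",(285,195),4)):
    im=f["pixels"][c[1]-70:c[1]+70,c[0]-95:c[0]+95,::-1]; cv2.imwrite(f"pics/z_{n}.png",cv2.resize(im,None,fx=4,fy=4,interpolation=cv2.INTER_CUBIC))
E
```

```text
small top [0.389 0.144 0.046] [0.389 0.141 0.046]
small base [0.385 0.146 0.   ] [0.387 0.146 0.   ]
tin top [0.721 0.152 0.075] [0.726 0.16  0.075]
large top [ 0.63  -0.139  0.085] [ 0.63  -0.142  0.085]
jar top [ 0.524 -0.171  0.085] [ 0.51  -0.181  0.085]
```

View pics/z_scene.png

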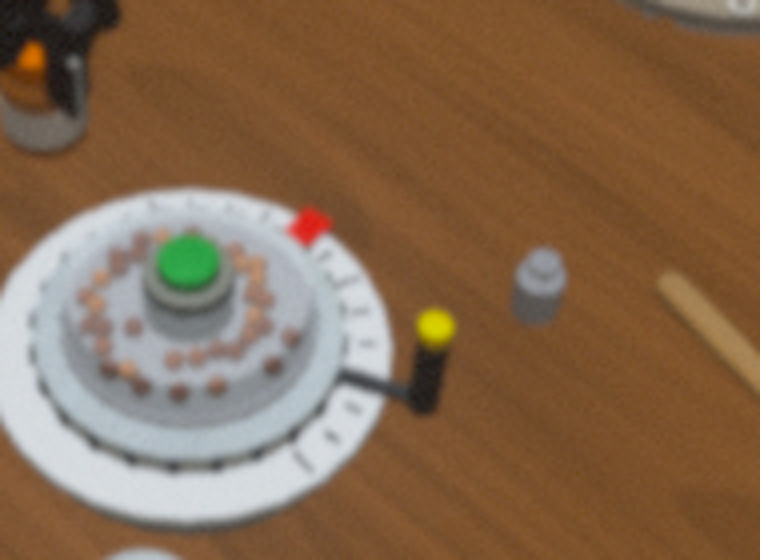

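Request:
step_arm(
  xyz=[
    [-0.1,0,0.15],
    [-0.2,0,0.3],
    [-0.3,0,0.45],
    [-0.41,0,0.585],
    [-0.41,0.1,0.585],
    [-0.41,0.2,0.585],
    [-0.41,0.2,0.585],
    [-0.41,0.2,0.585],
    [-0.41,0.2,0.585],
  ],
  rotation=[
    [0,0.1,0],
    [0,0.2,0],
    [0,0.3,0],
    [0,0.4,0],
    [0,0.5,0],
    [0,0.6,0],
    [0,0.7,0],
    [0,0.705,0],
    [0,0.705,0],
  ],
  grip=1,
  force=40,
)

```text
clock: 1.27
tcp_pos: [0.5518, 0.1756, 0.3444]
orientation: [-1.395, 0.86, -0.859]
contact_force: [-1.1, -0.4, 0.1]
grip_width: -0.0002
```

```bash
cat > look.py <<'E'
from h import *; from bench import r; import sys,pickle
def look(tag,cams=("scene","side","wrist")):
    o=r.get_obs(); F={}
    Rm=R.from_rotvec(o["orientation"]).as_matrix()
    print("t",o["clock"],"tcp",o["tcp_pos"].round(4),"toolz",Rm[:,2].round(3),"tooly",Rm[:,1].round(3),"yaw",np.degrees(np.arctan2(Rm[1,0],Rm[0,0])).round(1),"F",o["contact_force"].round(2),"w",round(o["grip_width"],4),"q",o["joints"].round(2))
    for n in cams:
        f=r.grab_frame(n);F[n]=f;cv2.imwrite(f"pics/{tag}_{n}.png",f["pixels"][:,:,::-1])
    pickle.dump((o,F),open(tag+".pkl","wb")); return o,F
A=np.array([.582,.0367])
def yel(o,F):
    for n in F:
        for b in blobs(F[n],"yellow",6):
            p=onplane(F[n],o,b[0],.122); d=p[:2]-A; 
            if .11<np.hypot(*d)<.17: print(n,"post",b[0],b[1],p[:2].round(4),"r",np.hypot(*d).round(4),"ang",(np.degrees(np.arctan2(d[1],d[0]))%360).round(2))
E
python3 - <<'E'
from look import *
o,F=look("b"); yel(o,F)
E
```

```text
t 1.275 tcp [0.5518 0.1756 0.3444] toolz [ 0.893  0.45  -0.001] tooly [-0.001  0.    -1.   ] yaw -63.3 F [-1.09 -0.38  0.14] w -0.0002 q [-0.55  0.39  0.17  1.86 -0.08  0.9  -1.45]
scene post [335.1 252.9] 16 [0.5208 0.1672] r 0.1441 ang 115.12
side post [252.7 166.4] 20 [0.5183 0.1634] r 0.1418 ang 116.71
```

View pics/b_wrist.png

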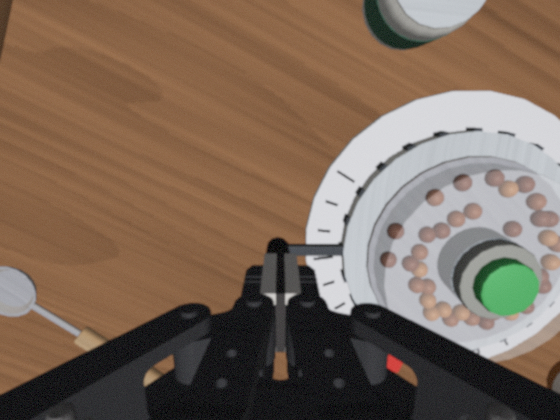

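View pics/b_scene.png

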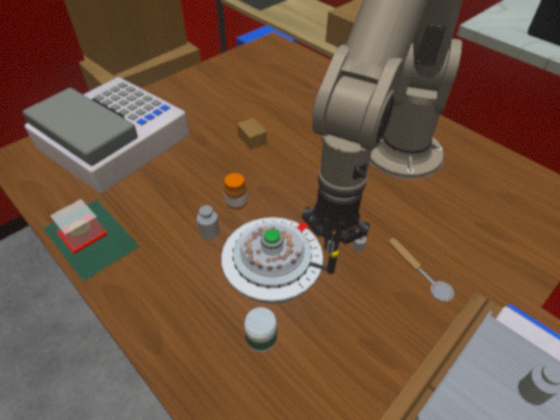

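Request:
step_arm(
  xyz=[
    [0,0.1,0],
    [0,0.2,0],
    [0,0.27,0],
    [0,0.305,0],
    [0,0.305,0],
    [0,0.305,0],
  ],
  rotation=[
    [0,0,0],
    [0,0,0],
    [0,0,0],
    [0,0,0],
    [0,0,0],
    [0,0,0],
  ],
)

```text
clock: 2.17
tcp_pos: [0.5522, 0.1756, 0.2539]
orientation: [-1.393, 0.86, -0.86]
contact_force: [-0.8, 0.2, 0.8]
grip_width: 0.0004
```

```bash
python3 - <<'E'
from look import *
o,F=look("c"); yel(o,F)
for n,c in (("scene",(320,240)),("side",(285,185))):
    im=F[n]["pixels"][c[1]-70:c[1]+70,c[0]-95:c[0]+95,::-1]; cv2.imwrite(f"pics/cz_{n}.png",cv2.resize(im,None,fx=4,fy=4,interpolation=cv2.INTER_CUBIC))
# plan: rows for the arc in tool frame at o
R0=R.from_rotvec(o["orientation"]); p0=o["tcp_pos"]
for th in np.arange(116.6,188,5.0):
    t=np.radians(th); rad=np.array([np.cos(t),np.sin(t),0]);tan=np.array([-np.sin(t),np.cos(t),0])
    P=np.r_[A,p0[2]]+.138*rad-.020*tan
    s=R0.inv().apply(P-p0)/.3; print(th.round(1),s.round(3),"roty",((116.6-th)/90).round(3))
E
```

```text
t 2.175 tcp [0.5522 0.1756 0.2539] toolz [0.894 0.448 0.001] tooly [ 0.001  0.001 -1.   ] yaw -63.4 F [-0.77  0.16  0.83] w 0.0004 q [-0.53  0.51  0.15  1.92 -0.11  0.72 -1.42]
side post [252.7 166.4] 20 [0.5183 0.1634] r 0.1418 ang 116.71
116.6 [-0.002 -0.    -0.052] roty 0.0
121.6 [-0.006 -0.    -0.092] roty -0.056
126.6 [-0.006 -0.    -0.133] roty -0.111
131.6 [-0.003 -0.    -0.173] roty -0.167
136.6 [ 0.003 -0.    -0.213] roty -0.222
141.6 [ 0.013 -0.    -0.253] roty -0.278
146.6 [ 0.026 -0.    -0.291] roty -0.333
151.6 [ 0.043 -0.    -0.328] roty -0.389
156.6 [ 0.063 -0.    -0.363] roty -0.444
161.6 [ 0.086 -0.    -0.397] roty -0.5
166.6 [ 0.111 -0.001 -0.428] roty -0.556
171.6 [ 0.14  -0.001 -0.457] roty -0.611
176.6 [ 0.17  -0.001 -0.484] roty -0.667
181.6 [ 0.203 -0.001 -0.507] roty -0.722
186.6 [ 0.238 -0.001 -0.528] roty -0.778
```

View pics/cz_scene.png

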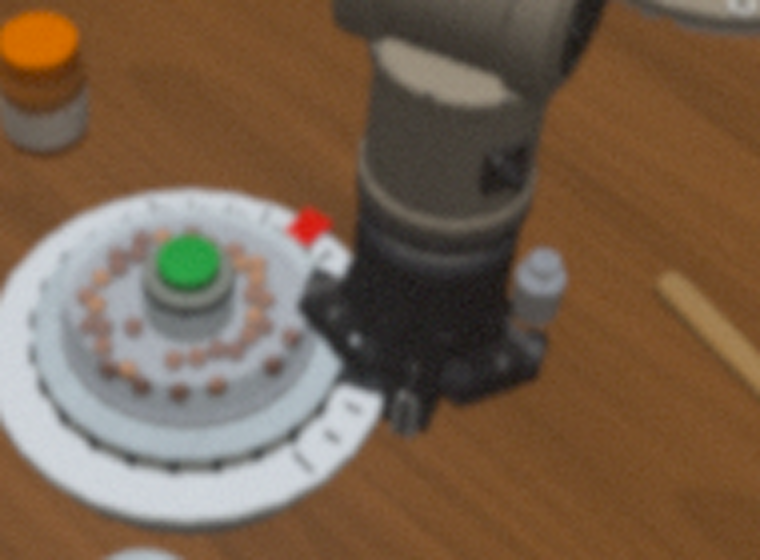

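Request:
step_arm(
  xyz=[
    [0,0,-0.03],
    [-0.002,0,-0.055],
    [-0.004,0,-0.075],
    [-0.006,0,-0.095],
    [-0.006,0,-0.115],
    [-0.006,0,-0.135],
    [-0.003,0,-0.175],
    [0.003,0,-0.215],
    [0.013,0,-0.255],
    [0.026,0,-0.29],
    [0.043,0,-0.33],
    [0.052,0,-0.347],
    [0.063,0,-0.363],
    [0.063,0,-0.363],
    [0.063,0,-0.363],
  ],
  rotation=[
    [0,0,0],
    [0,0,0],
    [0,-0.03,0],
    [0,-0.055,0],
    [0,-0.083,0],
    [0,-0.11,0],
    [0,-0.167,0],
    [0,-0.222,0],
    [0,-0.278,0],
    [0,-0.333,0],
    [0,-0.389,0],
    [0,-0.417,0],
    [0,-0.444,0],
    [0,-0.444,0],
    [0,-0.444,0],
  ],
)

```text
clock: 4.2
tcp_pos: [0.463, 0.1095, 0.2536]
orientation: [-1.547, 0.321, -0.321]
contact_force: [-0.0, -0.3, 0.6]
grip_width: 0.0
```

```bash
python3 - <<'E'
from look import *
o,F=look("d"); yel(o,F)
for n,c in (("scene",(320,240)),("side",(285,185))):
    im=F[n]["pixels"][c[1]-70:c[1]+70,c[0]-95:c[0]+95,::-1]; cv2.imwrite(f"pics/dz_{n}.png",cv2.resize(im,None,fx=4,fy=4,interpolation=cv2.INTER_CUBIC))
E
```

```text
t 4.2 tcp [0.463  0.1095 0.2536] toolz [0.398 0.917 0.   ] tooly [-0.  0. -1.] yaw -23.5 F [-0.01 -0.34  0.64] w 0.0 q [-0.34  0.37 -0.03  2.15  0.02  0.62 -0.79]
side post [250.3 189. ] 23 [0.4512 0.0916] r 0.1419 ang 157.24
```

View pics/dz_scene.png

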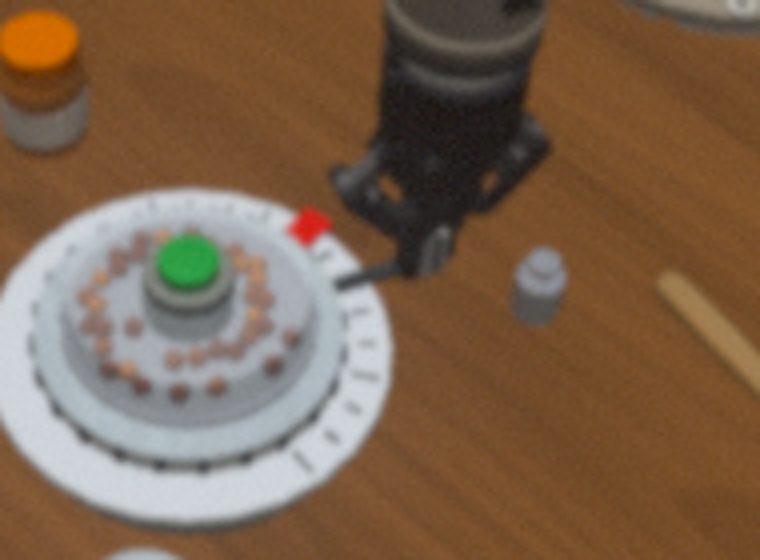

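View pics/dz_side.png

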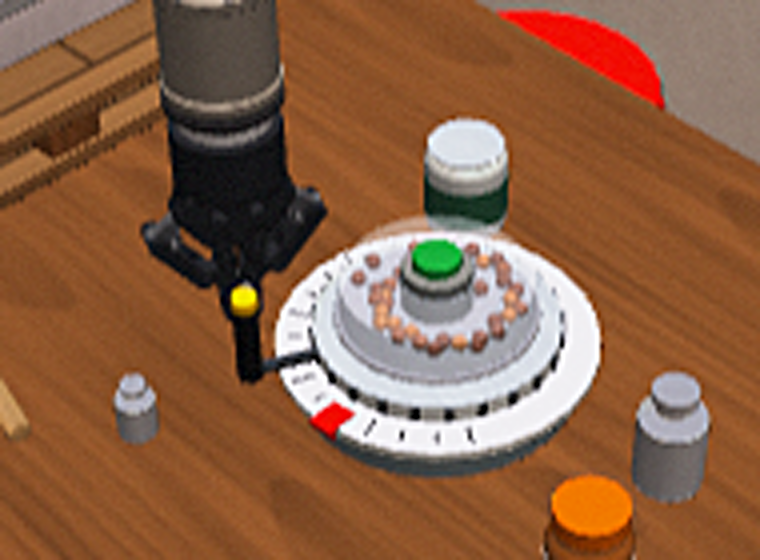

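View pics/d_wrist.png

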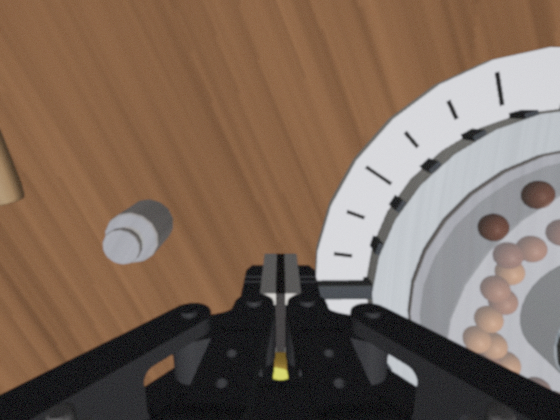

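```bash
cat > plan.py <<'E'
from look import *
def plan(ths,off=.020):
    o=r.get_obs();R0=R.from_rotvec(o["orientation"]); p0=o["tcp_pos"]
    y0=np.degrees(np.arctan2(R0.as_matrix()[1,0],R0.as_matrix()[0,0]))
    for th in ths:
        t=np.radians(th); rad=np.array([np.cos(t),np.sin(t),0]);tan=np.array([-np.sin(t),np.cos(t),0])
        P=np.r_[A,.2535]+.138*rad-off*tan
        print(th,(R0.inv().apply(P-p0)/.3).round(3),"roty",round(-(th-180-y0)/90,3))
E
python3 -c "
from plan import *
plan([157,160,164,168,172,176,180,182,183])"
```

```text
157 [-0.     0.    -0.003] roty -0.005
160 [-0.003  0.    -0.027] roty -0.038
164 [-0.004  0.    -0.059] roty -0.082
168 [-0.004  0.    -0.092] roty -0.127
172 [-0.001  0.    -0.124] roty -0.171
176 [ 0.004  0.    -0.156] roty -0.216
180 [ 0.012  0.    -0.188] roty -0.26
182 [ 0.016  0.    -0.203] roty -0.282
183 [ 0.019  0.    -0.211] roty -0.294
```

Push to about 182°, then look.

Request:
step_arm(
  xyz=[
    [-0.002,0,-0.015],
    [-0.003,0,-0.03],
    [-0.004,0,-0.06],
    [-0.004,0,-0.092],
    [-0.001,0,-0.124],
    [0.004,0,-0.156],
    [0.008,0,-0.174],
    [0.012,0,-0.188],
    [0.014,0,-0.196],
    [0.016,0,-0.203],
    [0.016,0,-0.203],
  ],
  rotation=[
    [0,-0.02,0],
    [0,-0.04,0],
    [0,-0.082,0],
    [0,-0.127,0],
    [0,-0.171,0],
    [0,-0.216,0],
    [0,-0.24,0],
    [0,-0.26,0],
    [0,-0.27,0],
    [0,-0.282,0],
    [0,-0.282,0],
  ],
)

```text
clock: 5.72
tcp_pos: [0.4434, 0.0518, 0.2536]
orientation: [-1.57, -0.027, 0.027]
contact_force: [-1.1, 1.0, 0.6]
grip_width: -0.0
```

```bash
python3 - <<'E'
from plan import *
o,F=look("e"); yel(o,F)
for n,c in (("scene",(320,240)),("side",(285,205))):
    im=F[n]["pixels"][c[1]-50:c[1]+50,c[0]-65:c[0]+65,::-1]; cv2.imwrite(f"pics/ez_{n}.png",cv2.resize(im,None,fx=6,fy=6,interpolation=cv2.INTER_CUBIC))
plan([182,183,184,185,186,186.6])
E
```

```text
t 5.725 tcp [0.4434 0.0518 0.2536] toolz [-0.034  0.999  0.   ] tooly [ 0.  0. -1.] yaw 2.0 F [-1.14  0.99  0.55] w -0.0 q [-0.15  0.34 -0.13  2.21  0.07  0.6  -0.29]
side post [261.5 201.4] 21 [0.4412 0.0324] r 0.1408 ang 181.73
182 [-0.  0. -0.] roty -0.001
183 [-0.001  0.    -0.008] roty -0.012
184 [-0.002  0.    -0.016] roty -0.023
185 [-0.003  0.    -0.024] roty -0.034
186 [-0.004  0.    -0.032] roty -0.045
186.6 [-0.004  0.    -0.037] roty -0.052
```

View pics/ez_scene.png

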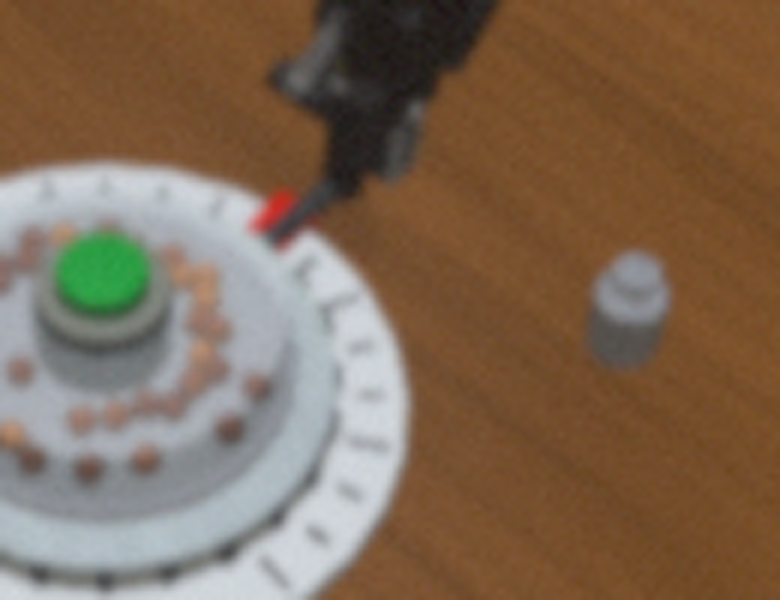

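View pics/ez_side.png

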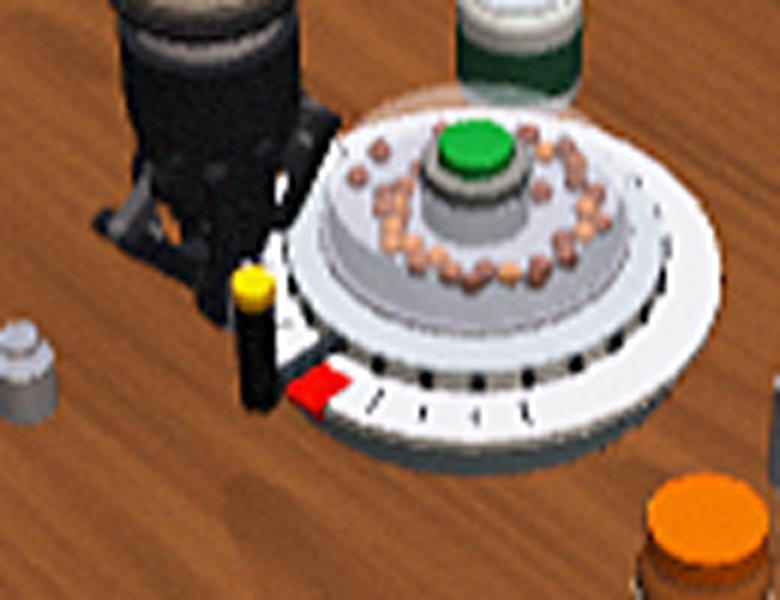

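Request:
step_arm(
  xyz=[
    [-0.001,0,-0.009],
    [-0.002,0,-0.018],
    [-0.003,0,-0.026],
    [-0.004,0,-0.033],
    [-0.004,0,-0.033],
    [-0.004,0,-0.033],
  ],
  rotation=[
    [0,-0.012,0],
    [0,-0.023,0],
    [0,-0.034,0],
    [0,-0.045,0],
    [0,-0.045,0],
    [0,-0.045,0],
  ],
)

```text
clock: 6.62
tcp_pos: [0.4427, 0.0417, 0.2536]
orientation: [-1.569, -0.082, 0.081]
contact_force: [-0.8, 0.0, 0.7]
grip_width: -0.0002
```

Request:
step_arm(
  xyz=[
    [0,0,0.06],
    [0,0,0.12],
    [0,-0.15,0.12],
    [0,-0.3,0.12],
    [0.15,-0.4,0.12],
    [0.3,-0.45,0.05],
    [0.4,-0.45,-0.15],
    [0.4,-0.45,-0.25],
    [0.4,-0.45,-0.25],
    [0.4,-0.45,-0.25],
  ],
  rotation=[
    [0,0,0],
    [0,0,0],
    [0,0,0],
    [0,0,0],
    [0,0,0],
    [0,0,0],
    [0,0,0],
    [0,0,0],
    [0,0,0],
    [0,0,0],
  ],
)

```text
clock: 7.88
tcp_pos: [0.5695, -0.02, 0.3883]
orientation: [-1.569, -0.082, 0.082]
contact_force: [-0.4, -0.1, 1.0]
grip_width: -0.0001
```

```bash
python3 - <<'E'
from plan import *
o,F=look("f"); yel(o,F)
for n,c in (("scene",(320,240)),("side",(285,205))):
    im=F[n]["pixels"][c[1]-50:c[1]+50,c[0]-65:c[0]+65,::-1]; cv2.imwrite(f"pics/fz_{n}.png",cv2.resize(im,None,fx=6,fy=6,interpolation=cv2.INTER_CUBIC))
E
```

```text
t 7.875 tcp [ 0.5695 -0.02    0.3883] toolz [-0.104  0.995  0.   ] tooly [-0.  0. -1.] yaw 6.0 F [-0.4  -0.05  1.03] w -0.0001 q [-0.01  0.32 -0.08  1.82  0.03  0.99  0.  ]
scene post [310.  198.4] 39 [0.4446 0.0211] r 0.1383 ang 186.48
side post [264.4 203.4] 21 [0.4418 0.0212] r 0.1411 ang 186.3
```

View pics/f_wrist.png

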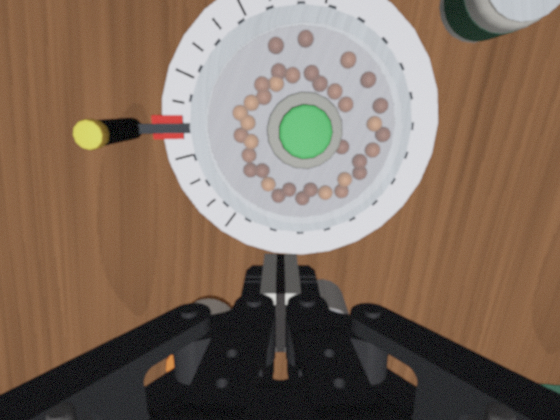

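View pics/fz_side.png

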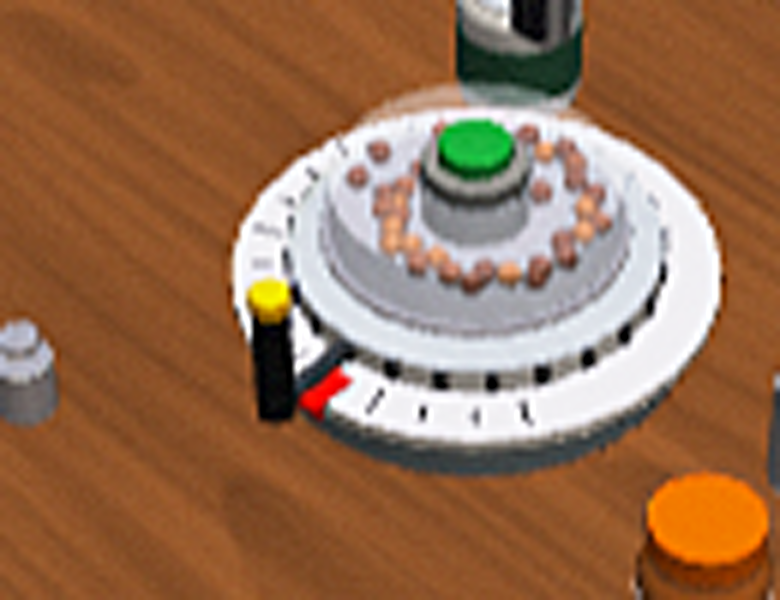

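View pics/fz_scene.png

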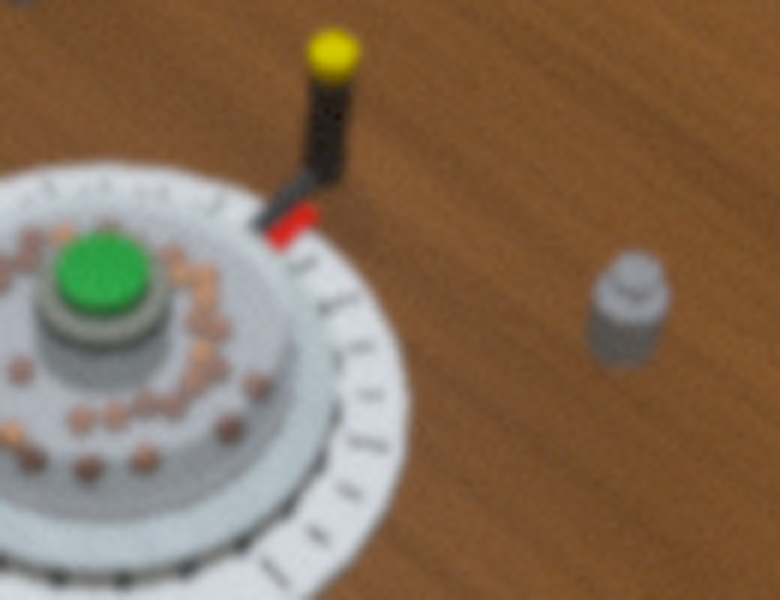

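```bash
python3 - <<'E'
from look import *
o,F=pickle.load(open("f.pkl","rb")); f=F["wrist"]
im=f["pixels"]; cv2.imwrite("pics/f_zw.png",cv2.resize(im[100:150,130:210,::-1],None,fx=10,fy=10,interpolation=cv2.INTER_CUBIC))
h=cv2.cvtColor(im,cv2.COLOR_RGB2HSV)
red=((h[...,0]<10)|(h[...,0]>170))&(h[...,1]>140)&(h[...,2]>100)
red[:, :140]=0; red[:,200:]=0; red[150:]=0
g=im.sum(2)
for u in range(154,184,4):
    col=np.where(red[105:150,u])[0]+105
    dk=[v for v in range(110,145) if h[v,u,1]<110 and h[v,u,2]<110]
    print(u,col.min(),col.max(),"dark",dk[:1],dk[-1:], end=" ")
    ang=lambda v,z:(lambda p:np.degrees(np.arctan2(p[1]-A[1],p[0]-A[0]))%360)(onplane(f,o,(u,v),z))
    print("tab",round(ang(col.min()-.5,.043),2),round(ang(col.max()+.5,.043),2),"arm",round(ang(dk[0]-.5,.056),2),round(ang(dk[-1]+.5,.056),2))
m=cv2.inRange(h,np.array((50,100,60)),np.array((75,255,255))); M=cv2.moments(m[80:180,250:360]); print("green",onplane(f,o,(M["m10"]/M["m00"]+250,M["m01"]/M["m00"]+80),.118))
m=cv2.inRange(h,np.array((22,130,100)),np.array((35,255,255)));m[:,130:]=0; M=cv2.moments(m); c=(M["m10"]/M["m00"],M["m01"]/M["m00"]);print("yellow",c,onplane(f,o,c,.124))
E
```

```text
154 114 139 dark [125] [132] tab 182.29 192.15 arm 186.2 189.22
158 114 139 dark [124] [132] tab 182.19 192.32 arm 185.81 189.31
162 116 139 dark [125] [132] tab 182.88 192.5 arm 186.21 189.4
166 117 137 dark [125] [131] tab 183.2 191.87 arm 186.21 189.09
170 117 137 dark [124] [131] tab 183.11 192.05 arm 185.79 189.18
174 117 137 dark [125] [131] tab 183.02 192.24 arm 186.22 189.28
178 117 137 dark [124] [131] tab 182.92 192.44 arm 185.78 189.39
182 134 136 dark [124] [131] tab 190.79 192.19 arm 185.77 189.5
green [0.58088571 0.03492578 0.118     ]
yellow (89.24596774193549, 133.59677419354838) [0.44405914 0.01924942 0.124     ]
```

View pics/f_zw.png

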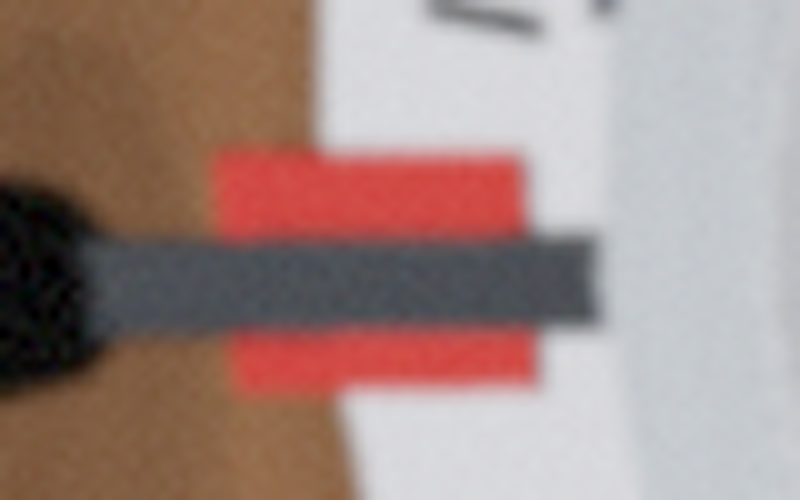

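```bash
python3 - <<'E'
from look import *
o,F=pickle.load(open("f.pkl","rb")); f=F["wrist"]
g=onplane(f,o,(0,0),.118)
B=np.array([.5809,.0349])
for C in (A,B):
  ang=lambda u,v,z:(lambda p:np.degrees(np.arctan2(p[1]-C[1],p[0]-C[0]))%360)(onplane(f,o,(u,v),z))
  # visible edges at cols from zoom; u
  im=f["pixels"].astype(float)
  for u in range(156,182,4):
    s=im[105:150,u-1:u+2].mean(1); rd=s[:,0]-s[:,2]*.5-s[:,1]*.5   # redness
    # subpixel crossings of half max
    mx=np.percentile(rd,90)
    mid=128-105
    br=s.sum(1)
    def cross(a,th,i0,i1):
        st=1 if i1>i0 else -1
        for i in range(i0,i1,st):
            if (a[i]-th)*(a[i+st]-th)<=0: return 105+i+st*(a[i]-th)/(a[i]-a[i+st])
    th=rd[mid]*.5+mx*.5
    t0=cross(rd,th,mid,0); t1=cross(rd,th,mid,44)
    r0=cross(rd,mx*.6,int(t0-105)-3,0); r1=cross(rd,mx*.6,int(t1-105)+3,44)
    print(u,[round(x,2) for x in (r0,t0,t1,r1)],"tab",round((ang(u,r0,.043)+ang(u,r1,.043))/2,2),"arm",round((ang(u,t0,.056)+ang(u,t1,.056))/2,2), "arm w",round(ang(u,t1,.056)-ang(u,t0,.056),2),"tabw",round(ang(u,r1,.043)-ang(u,r0,.043),2))
# side camera: tab centre before and post after
E
```

```text
156 [np.float64(114.08), np.float64(123.47), np.float64(132.78), np.float64(139.5)] tab 187.35 arm 187.59 arm w 3.57 tabw 9.77
160 [np.float64(114.39), np.float64(123.36), np.float64(132.79), np.float64(139.52)] tab 187.45 arm 187.61 arm w 3.72 tabw 9.94
164 [np.float64(115.47), np.float64(123.36), np.float64(132.56), np.float64(138.36)] tab 187.48 arm 187.61 arm w 3.73 tabw 9.32
168 [np.float64(115.44), np.float64(123.37), np.float64(132.46), np.float64(137.91)] tab 187.42 arm 187.64 arm w 3.8 tabw 9.42
172 [np.float64(115.44), np.float64(123.31), np.float64(132.49), np.float64(137.9)] tab 187.46 arm 187.68 arm w 3.95 tabw 9.71
176 [np.float64(115.44), np.float64(123.37), np.float64(132.47), np.float64(137.87)] tab 187.5 arm 187.74 arm w 4.04 tabw 10.0
180 [np.float64(115.49), np.float64(123.19), np.float64(132.38), np.float64(137.75)] tab 187.53 arm 187.74 arm w 4.21 tabw 10.25
156 [np.float64(114.08), np.float64(123.47), np.float64(132.78), np.float64(139.5)] tab 186.58 arm 186.79 arm w 3.61 tabw 9.89
160 [np.float64(114.39), np.float64(123.36), np.float64(132.79), np.float64(139.52)] tab 186.66 arm 186.79 arm w 3.76 tabw 10.06
164 [np.float64(115.47), np.float64(123.36), np.float64(132.56), np.float64(138.36)] tab 186.67 arm 186.77 arm w 3.78 tabw 9.43
168 [np.float64(115.44), np.float64(123.37), np.float64(132.46), np.float64(137.91)] tab 186.58 arm 186.77 arm w 3.85 tabw 9.55
172 [np.float64(115.44), np.float64(123.31), np.float64(132.49), np.float64(137.9)] tab 186.6 arm 186.79 arm w 4.01 tabw 9.84
176 [np.float64(115.44), np.float64(123.37), np.float64(132.47), np.float64(137.87)] tab 186.61 arm 186.82 arm w 4.1 tabw 10.14
180 [np.float64(115.49), np.float64(123.19), np.float64(132.38), np.float64(137.75)] tab 186.62 arm 186.79 arm w 4.28 tabw 10.4
```

Request:
step_arm(
  xyz=[
    [0.03,0,0.09],
    [0.06,0,0.183],
    [0.06,0.1,0.183],
    [0.06,0.2,0.183],
    [0.06,0.27,0.183],
    [0.06,0.3,0.183],
    [0.06,0.3,0.183],
    [0.06,0.3,0.183],
  ],
  rotation=[
    [0,0,0],
    [0,0,0],
    [0,0,0],
    [0,0,0],
    [0,0,0],
    [0,0,0],
    [0,0,0],
    [0,0,0],
  ],
)

```text
clock: 9.02
tcp_pos: [0.582, 0.0377, 0.2997]
orientation: [-1.568, -0.085, 0.082]
contact_force: [0.8, -0.4, -0.9]
grip_width: 0.0
```

```bash
python3 - <<'E'
from plan import *
o,F=look("g")
for n,c in (("scene",(290,230)),("side",(300,175))):
    im=F[n]["pixels"][c[1]-50:c[1]+50,c[0]-65:c[0]+65,::-1]; cv2.imwrite(f"pics/gz_{n}.png",cv2.resize(im,None,fx=6,fy=6,interpolation=cv2.INTER_CUBIC))
E
```

```text
t 9.025 tcp [0.582  0.0377 0.2997] toolz [-0.106  0.994  0.001] tooly [ 0.002  0.001 -1.   ] yaw 6.1 F [ 0.8  -0.45 -0.88] w 0.0 q [-0.09  0.45 -0.1   1.87  0.06  0.82 -0.12]
```

View pics/gz_side.png

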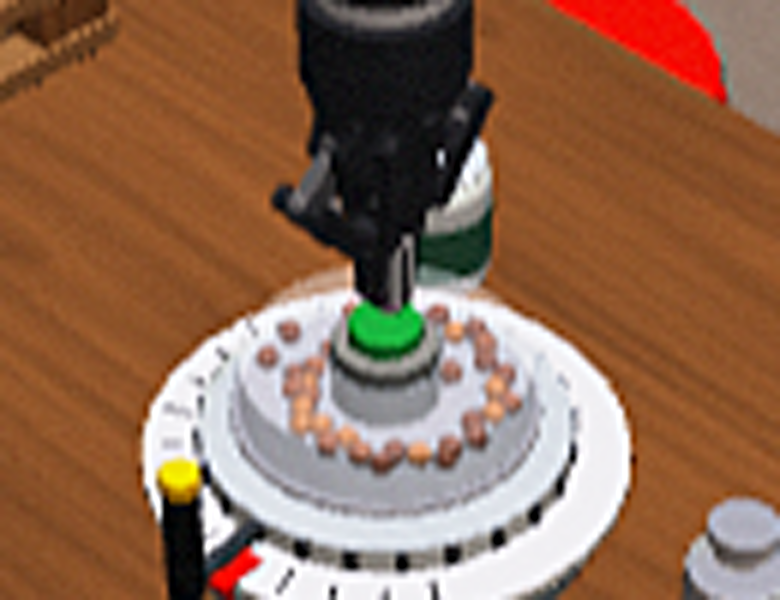

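View pics/gz_scene.png

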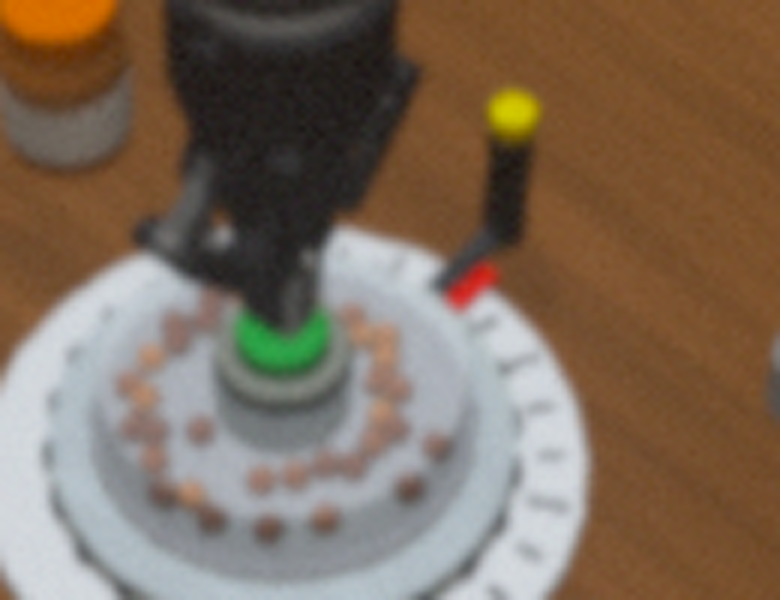

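Request:
step_arm(
  xyz=[
    [0,0.02,0],
    [0,0.03,0],
    [0,0.037,0],
    [0,0.043,0],
    [0,0.048,0],
    [0,0.05,0],
    [0,0.05,0],
    [0,0.05,0],
  ],
  rotation=[
    [0,0,0],
    [0,0,0],
    [0,0,0],
    [0,0,0],
    [0,0,0],
    [0,0,0],
    [0,0,0],
    [0,0,0],
  ],
)

```text
clock: 10.18
tcp_pos: [0.582, 0.0375, 0.2854]
orientation: [-1.569, -0.085, 0.082]
contact_force: [-3.2, -0.4, 10.6]
grip_width: 0.0
```

Request:
step_arm(
  xyz=[
    [0,0.003,0],
    [0,0.006,0],
    [0,0.007,0],
    [0,0.007,0],
    [0,0.007,0],
  ],
  rotation=[
    [0,0,0],
    [0,0,0],
    [0,0,0],
    [0,0,0],
    [0,0,0],
  ],
)

```text
clock: 10.8
tcp_pos: [0.582, 0.0375, 0.2852]
orientation: [-1.569, -0.085, 0.081]
contact_force: [-7.5, -0.2, 19.4]
grip_width: -0.0001
```

```bash
python3 - <<'E'
from plan import *
o,F=look("h")
for n,c in (("scene",(290,230)),("side",(300,175))):
    im=F[n]["pixels"][c[1]-50:c[1]+50,c[0]-65:c[0]+65,::-1]; cv2.imwrite(f"pics/hz_{n}.png",cv2.resize(im,None,fx=6,fy=6,interpolation=cv2.INTER_CUBIC))
E
```

```text
t 10.8 tcp [0.582  0.0375 0.2852] toolz [-0.106  0.994  0.   ] tooly [ 0.003  0.001 -1.   ] yaw 6.1 F [-7.54 -0.22 19.38] w -0.0001 q [-0.09  0.47 -0.1   1.88  0.06  0.79 -0.12]
```

View pics/hz_side.png

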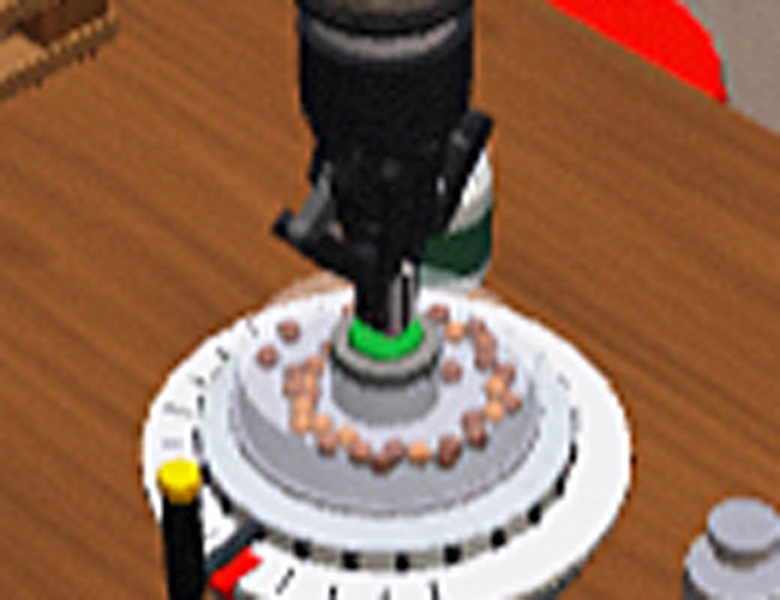

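Bottomed out: the tip stopped at about 112 mm while the force rose to 19 N. Release and retreat.

Request:
step_arm(
  xyz=[
    [0,-0.03,0],
    [0,-0.1,0],
    [0,-0.2,0],
    [0,-0.3,0],
    [0,-0.35,-0.1],
    [0,-0.35,-0.18],
    [0,-0.35,-0.18],
    [0,-0.35,-0.18],
  ],
  rotation=[
    [0,0,0],
    [0,0,0],
    [0,0,0],
    [0,0,0],
    [0,0,0],
    [0,0,0],
    [0,0,0],
    [0,0,0],
  ],
)

```text
clock: 11.95
tcp_pos: [0.5872, -0.0152, 0.3898]
orientation: [-1.568, -0.085, 0.082]
contact_force: [0.3, -0.3, -0.7]
grip_width: -0.0
```

```bash
python3 - <<'E'
from plan import *
o,F=look("i"); yel(o,F)
for n in ("scene","side"):
    for c,z in (("green",.118),("red",.043)):
        for b in blobs(F[n],c):
            p=onplane(F[n],o,b[0],z)
            if np.hypot(*(p[:2]-A))<.14: print(n,c,b[0],b[1],p.round(4))
E
```

```text
t 11.95 tcp [ 0.5872 -0.0152  0.3898] toolz [-0.107  0.994  0.001] tooly [ 0.002  0.001 -1.   ] yaw 6.1 F [ 0.32 -0.3  -0.72] w -0.0 q [-0.01  0.35 -0.09  1.78  0.03  1.01 -0.  ]
scene post [310.  198.4] 39 [0.4446 0.0211] r 0.1383 ang 186.48
side post [264.4 203.4] 21 [0.4418 0.0212] r 0.1411 ang 186.3
scene green [271.6 235.2] 126 [0.5836 0.0382 0.118 ]
scene red [304.  226.3] 20 [0.4658 0.0276 0.043 ]
side green [298.8 178.6] 79 [0.5802 0.0368 0.118 ]
side red [273.4 219.7] 27 [0.4696 0.0215 0.043 ]
```

View pics/i_wrist.png

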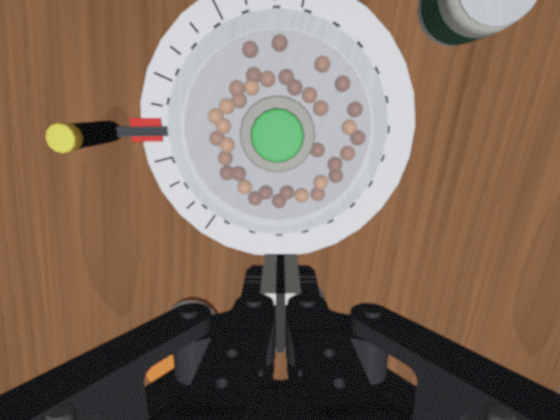

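View pics/i_side.png

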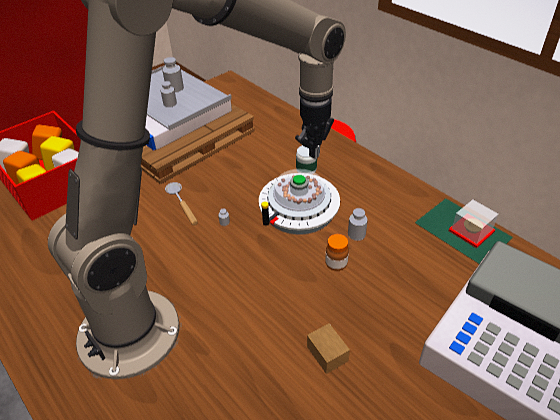

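The arm (wrist image, row ~131) lies over the middle of the tab (x ~147). The button is back up, nothing else has moved, and the robot is clear.

```bash
python3 -c "
from bench import r
print(r.hand_in())"
```

```text
the job is handed in; nothing more can be done
None
```

The lever's arm now stands over the middle of the red tab, and the green button has been pressed fully down and let go. The job was handed in at about 12 s.

- **Lever:** I pushed the post with the closed fingertips about 70° anticlockwise. The wrist camera put the arm within about 0.2° (0.4 mm) of the tab's middle. The scene and side views put the post at 186.3–186.5°, against about 186.6° for the tab. Those two views read the same after the button press. The side and scene views differed by about 1.5° on the tab's own angle, so I relied on the wrist view of arm and tab together.
- **Button:** The fingertips stopped about 112 mm above the counter while the force rose to about 19 N, which is the bottom of the 6 mm travel. After I lifted off, the button read back at its starting height.
- **Tab:** The lever's arm now covers part of the tab. Its visible part reads 4–5 mm from the starting position in the scene and side views, which fits the covering. I took no further measurement to rule out a small shift.
- **Everything else:** In the last side picture the loose things looked undisturbed. I checked them by eye and did not re-measure them. The robot was clear of everything, and no checks failed.

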